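# Shove the heavy jar crate into its corner without tipping it

## Robot

A 7-joint arm with a two-finger parallel gripper is mounted at the origin on the work surface; the furniture and walls round the work are solid. World frame = base frame: x ahead of the robot, y to its left, z up, the work surface at z = 0. Lengths are in m, angles in rad, forces in N, time in s.
With the tool pointing down it reaches from about 0.4 to 0.75 m from the base axis. Payload 19.5 kg.
Tool frame: the origin (TCP) lies midway between the tips of the shut fingers; the grasp point (between the pads) lies 19 mm behind it; z points along the fingers, y is the line along which they close (so a half turn about z gives the same grasp; the last joint's range is limited). The gripper opens to 85 mm and grips with 20 to 120 N. Pads are 22 mm wide; open, the fingers measure 114 mm over their backs; the gripper's body (76 mm by 85 mm) begins 54 mm behind the grasp point. The pads swing forward as they close: fully open they stand 13 mm farther back than shut.
Start: joints at [1.27, 0.707, -0.028, 1.485, 0.022, 0.951, -0.075], TCP at [0.147, -0.556, 0.231] pointing down, gripper open.
Joint ranges: [-2.71, 2.71], [-0.32, 2.16], [-1.57, 1.52], [0, 2.45], [-1.46, 4.6], [0, 2.02], [-2.83, 2.83]. Speed limits (rad/s): [1.89, 1.89, 2.57, 2.57, 3.01, 3.01, 3.01].

## Interface

Orientations are given as a 3x3 rotation matrix whose columns are the frame's x, y, z axes.
In Python, from bench import sensors, vision, ctrl gives the robot as it stands.
- The arm moves only by the shell command python3 -m handwheel 'ROWS' [FORCE]. ROWS is JSON, a list of rows, each a list of 7 numbers: the turn, a rotation vector about the tool's x, y, z in units of 6 degrees (1.0 is 6 degrees), then the shift along the tool's x, y, z in mm, then the gripper command: -1 is fully open, 1 is shut, values between are in proportion. In form: [[ax, ay, az, tx, ty, tz, fingers], ...]. A call has 1 to 20 rows; each row shifts and turns the commanded pose from where the row before left it, along the tool's axes as they then stand; what a row does not reach is not made up. A row lasts 1/10 s, in which the tool goes at most 50 mm and 8.59 degrees, less where a joint would pass 70% of its speed; a pose out of reach is approached as far as the arm can. A call is refused whole if a number of a shift passes 50 or a number of a turn 1, either way. A call with a gripper value outside its range is refused whole. The fingers move at their own pace and stop on an object; FORCE is the grip in N (left out, the last holds). Time passes only in rows, so rows that do not move let the fingers close. It gives the time, the measured TCP pose, the force, the opening and the grip force at its end, in the units of the state.
- sensors.get_state(): the state, without advancing time (a new reading comes with each control period).
- vision.grab_frame(name): name is "scene" or "top" or "wrist"; returns a dict with "frame" (480x640x3 uint8, blue, green, red), "depth" (480x640 float32, m along the optical axis (not along the pixel's ray), 0 where there is no reading), "mtx" (3x3 intrinsics, pixels), "eye" and "orientation" of the camera in the world. Camera axes: x right, y up, looking along -z (the intrinsics and any distortion apply to the point x, -y, -z); pixel columns grow to the right and rows downward; lengths in m; the calibration is good to about 2 mm. A picture is of the moment at which its call begins.
- ctrl.sign_off(): hands the job in; it is judged then, once.
The state is a dict: "time": time; "joint_positions": joint angles; "dq": joint speeds; "tau": joint torques, N m; "tool_pos": TCP position; "ee_rot": TCP orientation; "wrist_force": force on the tool from outside, world axes, zero at the start; "wrist_torque": the same for the moment, N m; "grip_width": finger opening in m; "grasp_force": force on a finger pad.
Only numpy, scipy, OpenCV 4.12 (cv2) and the standard library are available. Lean on these libraries where they do the work, as an engineer would, in place of code of your own. Each camera call takes 0.05 s, during which the arm holds its last target. There are 200 camera calls.

## Task

Push the heavy plywood jar crate, low down near its foot so that it slides and does not tip, until one long side lies flush along the long wooden rail and one end is flush against the short rail, snug in the corner of the fence. Only push it with the fingers: do not grip or lift the crate or its two jars, and leave the other pots standing where they are.

Things in the scene. Friction and masses are not known exactly. Their poses are not given: they have to be found in the camera images.
- crate: Heavy plywood crate, 58 (x) x 112 (y) x 62 mm high, about 0.8 kg with its jars, on a rubber foot 40 (x) x 100 x 4 mm, friction 0.64 to 0.96. Origin: centre of underside; z up. Pushed on a long side 10 to 18 mm above the table by the fingertips it slides (4 to 9 N); touched higher, above 21 to 50 mm, it tips. Starts off both rails, at -x, -y of fence, long side up to 20 deg from fence y.
- fence: Two fixed wooden rails forming a right-angled corner, 24 mm high, 16 thick. Origin: inside corner at table height; z up. Long rail: inner face x = 0, from the corner 184 mm towards -y. Short rail: inner face y = 0, from the corner 100 mm towards -x. The crate belongs inside, at -x, -y: home, its centre is at x = -29, y = -56 mm, its long side along y.
- jar_a: White and grey jar with a yellow lid, 43 mm across, 52 mm high, standing loose in the crate's +y slot on its 8 mm floor (its top 60 mm above the table). Origin: centre of its underside.
- jar_b: The same kind of jar, in the crate's -y slot. Origin: centre of its underside.
- lidded_jar: Pale green lidded jar, 77 mm across, 88 mm high, a bystander left of the fence. Origin: centre of its underside.
- cup_bluewhite: Blue-and-white cup, 72 mm across, 56 mm high, a bystander right of the fence. Origin: centre of its underside.
- sake_cup: Small brown cup, 54 mm across, 41 mm high, a bystander left of the crate. Origin: centre of its underside.
Not all that is in view belongs to the job. What is shaped like the jar_a but pink is not meant.

How it is judged:
By the outcome, as a careful person would: the job done as asked, in the order asked, and still so for the second after the job is handed in, with the robot touching nothing.
It also fails if it takes over 58 s, if anything falls off the work surface, if the arm or the gripper's body presses on something with over 40 N, if the wrist force passes 120 N, or if a joint passes its speed limit or range.

## Working session

There is one attempt and no reset: what is moved stays moved. The work goes in short steps, Python scripts to look and compute and a shell command to move; the robot and the scene stay as the last step left them, time stands still between calls to the robot, and variables do not carry over. Pictures are saved under pics/ and viewed, at most 10 in all, crops included, and the job is handed in when it is done.

```bash
mkdir -p pics; python3 - <<'E'
from bench import sensors, vision
import cv2,numpy as np
for n in("top","scene"):
    f=vision.grab_frame(n); cv2.imwrite(f"pics/{n}0.png",f["frame"]); np.savez(f"{n}0.npz",**f); print(n,f["eye"],f["orientation"],f["mtx"])
s=sensors.get_state();print({k:np.round(s[k],3) for k in("time","tool_pos","ee_rot","wrist_force","grip_width")})
E
```

```text
top [ 0.35084593 -0.09414529  0.95098135] [[ 0.02311179  0.99210615 -0.12325272]
 [-0.99964546  0.02456388  0.01027461]
 [ 0.01322107  0.12297156  0.99232212]] [[513.84654248   0.         320.98939102]
 [  0.         513.84654248 232.63550977]
 [  0.           0.           1.        ]]
scene [ 0.95302016 -0.62090767  0.51902734] [[ 0.76940273 -0.34976338  0.5344951 ]
 [ 0.6386307   0.43830179 -0.63248903]
 [-0.01304866  0.82798376  0.56060023]] [[444.425905     0.         320.25032655]
 [  0.         444.425905   242.62292976]
 [  0.           0.           1.        ]]
{'time': np.float64(0.1), 'tool_pos': array([ 0.147, -0.556,  0.231]), 'ee_rot': array([[ 0.967,  0.256, -0.   ],
       [ 0.256, -0.967,  0.001],
       [-0.   , -0.001, -1.   ]]), 'wrist_force': array([-0.871,  0.666,  1.15 ]), 'grip_width': np.float64(0.086)}
```

View pics/top0.png

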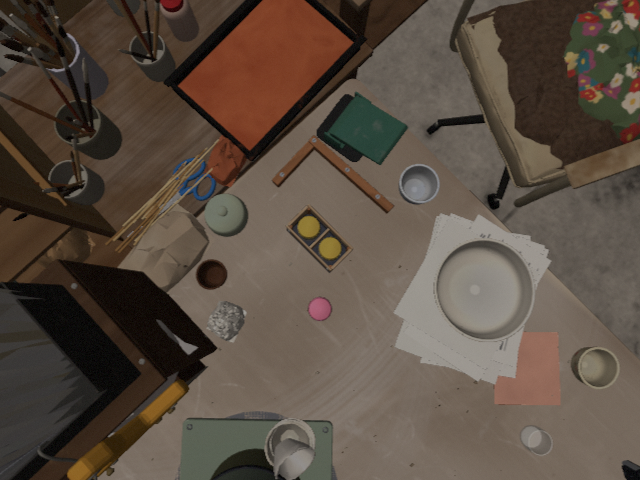

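View pics/scene0.png

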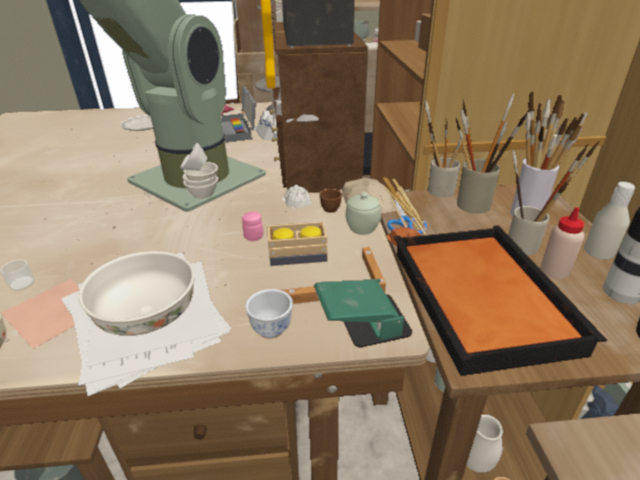

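The top view shows the crate at about (320,238), the fence corner at (314,142), the long rail running to (392,210) and the short rail to (275,183). The pink decoy is at (320,308). The scene view agrees. Next I'll measure with an enlarged crop.

```bash
cat > h.py <<'E'
import numpy as np,cv2
def ray(f,uv,z):
    K=f["mtx"];R=f["orientation"];e=f["eye"]
    uv=np.atleast_2d(uv).astype(float)
    d=np.c_[(uv[:,0]-K[0,2])/K[0,0],-(uv[:,1]-K[1,2])/K[1,1],-np.ones(len(uv))]@R.T
    return e+d*((z-e[2])/d[:,2])[:,None]
def pts(f):
    v,u=np.mgrid[:480,:640];K=f["mtx"];D=f["depth"]
    c=np.stack([(u-K[0,2])/K[0,0]*D,-(v-K[1,2])/K[1,1]*D,-D],-1)
    return c@f["orientation"].T+f["eye"]
E
python3 - <<'E'
from h import *
f=dict(np.load("top0.npz"));im=f["frame"]
c=cv2.resize(im[120:330,180:450],None,fx=2.9,fy=2.9,interpolation=cv2.INTER_CUBIC);cv2.imwrite("pics/crop0.png",c)
P=pts(f);hsv=cv2.cvtColor(im,cv2.COLOR_BGR2HSV)
print("table z",np.median(P[330:380,240:380,2]))
z=P[...,2]
m=((z>.035)&(z<.08)).astype(np.uint8)
m[:195]=0;m[285:]=0;m[:,:280]=0;m[:,365:]=0
ys,xs=np.nonzero(m);r=cv2.minAreaRect(ray(f,np.c_[xs,ys],.062)[:,:2].astype(np.float32)*1000);print("crate depth rect",r,len(xs))
# wood rail mask
w=((hsv[...,0]<14)&(hsv[...,1]>120)&(hsv[...,2]>60)).astype(np.uint8)
w[:130]=0;w[215:]=0;w[:,:270]=0;w[:,398:]=0
n,l,s,_=cv2.connectedComponentsWithStats(w);k=1+s[1:,4].argmax();print(s[k])
ys,xs=np.nonzero(l==k);hull=cv2.convexHull(np.c_[xs,ys].astype(np.int32));tri=cv2.approxPolyDP(hull,2.5,True)[:,0];print(tri.tolist());print(np.round(ray(f,tri,.024)*1000))
# yellow lids
y=((hsv[...,0]>18)&(hsv[...,0]<35)&(hsv[...,1]>150)&(hsv[...,2]>120)).astype(np.uint8);y[:195]=0;y[285:]=0;y[:,:280]=0;y[:,365:]=0
n,l,s,cc=cv2.connectedComponentsWithStats(y)
for i in range(1,n):
    if s[i,4]>50: print("lid",s[i],np.round(ray(f,cc[i],.06)*1000))
E
```

```text
table z 1.037408869353218e-05
crate depth rect ((453.3500061035156, -99.37422943115234), (111.43941497802734, 57.94870376586914), 46.34199523925781) 1651
[ 273  136  120   76 1191]
[[392, 207], [388, 211], [276, 184], [273, 178], [314, 136]]
[[ 517. -233.   24.]
 [ 509. -225.   24.]
 [ 554.  -19.   24.]
 [ 565.  -13.   24.]
 [ 647.  -87.   24.]]
lid [298 216  21  21 331] [[472. -81.  60.]]
lid [320 238  20  20 333] [[ 436. -119.   60.]]
```

View pics/crop0.png

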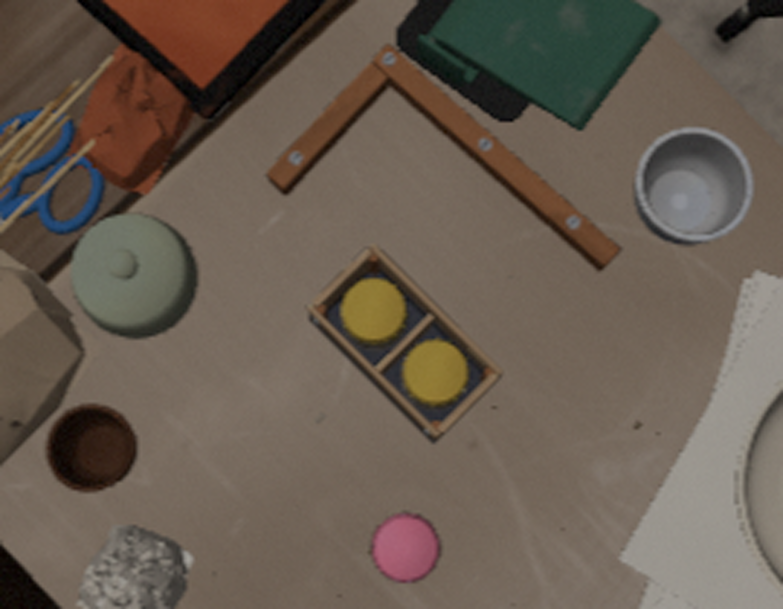

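The crate lies about 91 mm short of the long rail and 66 mm short of the short rail, and it is turned about 2° from the fence. I'll push the long side first with the fingers partly open, then push the end. First comes the transit, at height.

```bash
cat >> h.py <<'E'
C=np.array([624.4,-88.4]);FX=np.array([.745,-.667]);FY=np.array([.667,.745])
def show(goal=None):
    from bench import sensors
    s=sensors.get_state();p=np.array(s["tool_pos"])*1000;R=np.array(s["ee_rot"])
    d=p[:2]-C
    print("t",s["time"],"fence xy",np.round([d@FX,d@FY],1),"z",round(p[2],1),"w",round(s["grip_width"]*1e3,1),"F",np.round(s["wrist_force"],1),"toolx deg",np.degrees(np.arctan2(R[1,0],R[0,0])).round(1),"tilt",np.degrees(np.arccos(-R[2,2])).round(1),"q7",round(s["joint_positions"][6],2))
    if goal is not None:
        g=np.r_[C+goal[0]*FX+goal[1]*FY,goal[2]];print("shift tool axes",np.round(R.T@(g-p),1))
E
python3 -m handwheel '[[0,0,0,34,-23,0,0.06],[0,0,0,34,-23,0,0.06],[0,0,0,34,-23,0,0.06],[0,0,0,34,-23,0,0.06],[0,0,0,34,-23,0,0.06],[0,0,0,34,-23,0,0.06],[0,0,0,34,-23,0,0.06],[0,0,0,34,-23,0,0.06],[0,0,0,34,-23,0,0.06],[0,0,0,34,-23,0,0.06],[0,0,0,7,-30,0,0.06],[0,0,0,7,-30,0,0.06],[0,0,0,7,-30,0,0.06],[0,0,0,7,-30,0,0.06],[0,0,0,7,-30,0,0.06],[0,0,0,7,-30,0,0.06]]'
python3 -c "from h import *;show([-175,-122,231])"
python3 -m handwheel '[[0,0,-1,0,0,0,0.06],[0,0,-1,0,0,0,0.06],[0,0,-1,0,0,0,0.06],[0,0,-1,0,0,0,0.06],[0,0,-1,0,0,0,0.06],[0,0,-1,0,0,0,0.06],[0,0,-1,0,0,0,0.06],[0,0,-1,0,0,0,0.06],[0,0,-1,0,0,0,0.06],[0,0,-1,0,0,0,0.06],[0,0,-1,0,0,0,0.06],[0,0,-1,0,0,0,0.06],[0,0,-1,0,0,0,0.06],[0,0,-1,0,0,0,0.06],[0,0,-1,0,0,0,0.06],[0,0,-1,0,0,0,0.06],[0,0,-1,0,0,0,0.06],[0,0,-1,0,0,0,0.06],[0,0,-1,0,0,0,0.06],[0,0,-1,0,0,0,0.06]]'
python3 -c "from h import *;show([-175,-122,231])"
```

```text
time: 1.7
tool_pos: [0.4113, -0.0605, 0.2312]
ee_rot: [[0.967, 0.256, -0.0], [0.256, -0.967, 0.0], [-0.0, -0.0, -1.0]]
wrist_force: [-0.5, 0.6, 0.1]
grip_width: 0.04
grasp_force: 0.0
t 1.7 fence xy [-177.4 -121.4] z 231.2 w 40.0 F [-0.5  0.6  0.1] toolx deg 14.8 tilt 0.0 q7 -1.18
shift tool axes [0.8 2.3 0.2]
time: 3.7
tool_pos: [0.4114, -0.0618, 0.2312]
ee_rot: [[-0.708, 0.706, -0.0], [0.706, 0.708, 0.0], [0.0, -0.0, -1.0]]
wrist_force: [-0.4, 0.0, 0.8]
grip_width: 0.0401
grasp_force: 0.0
t 3.7 fence xy [-176.4 -122.2] z 231.2 w 40.1 F [-0.4  0.   0.8] toolx deg 135.1 tilt 0.0 q7 0.37
shift tool axes [-1.4  0.3  0.2]
```

```bash
python3 -m handwheel '[[0,0,-0.5,0,0,0,0.06],[0,-1,0,0,0,0,0.06],[0,-1,0,0,0,0,0.06]]' >/dev/null
python3 -c "from h import *;show([-176,-122,7])"
```

```text
t 4.0 fence xy [-176.1 -122.5] z 231.2 w 40.1 F [ 1.6  0.  -0.6] toolx deg 137.7 tilt 12.1 q7 0.08
shift tool axes [4.680e+01 1.000e-01 2.192e+02]
```

```bash
python3 -m handwheel '[[0,0,0,6.4,0,30,0.06],[0,0,0,6.4,0,30,0.06],[0,0,0,6.4,0,30,0.06],[0,0,0,6.4,0,30,0.06],[0,0,0,6.4,0,30,0.06],[0,0,0,6.4,0,30,0.06],[0,0,0,3.2,0,15,0.06],[0,0,0,3.2,0,15,0.06],[0,0,0,2,0,9,0.06],[0,0,0,0,0,0,0.06]]' >/dev/null
python3 - <<'E'
from h import *;from bench import vision
show([-84,-122,7])
f=vision.grab_frame("scene");cv2.imwrite("pics/s1.png",cv2.resize(f["frame"][120:340,180:450],None,fx=2.7,fy=2.7))
E
```

```text
t 5.0 fence xy [-169.5 -128.6] z 61.9 w 39.9 F [0.8 0.3 0.3] toolx deg 137.9 tilt 11.9 q7 -1.22
shift tool axes [-72.5   9.5  70.8]
```

View pics/s1.png

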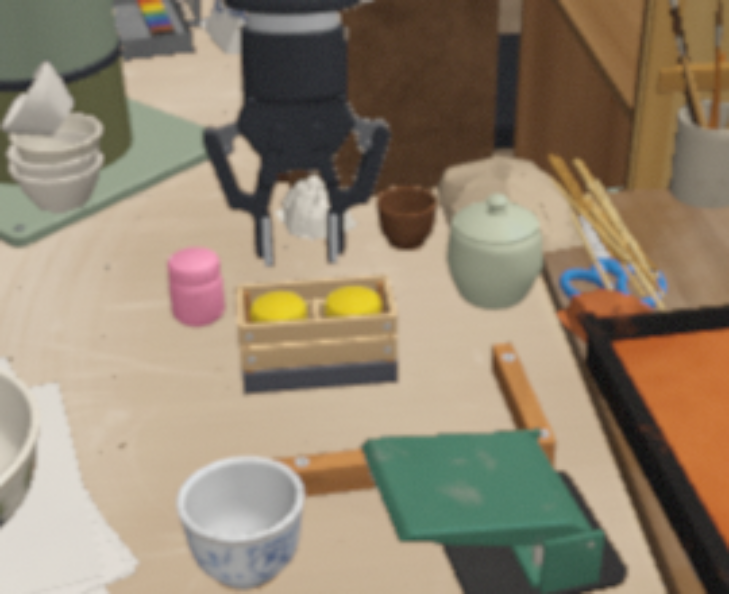

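The gripper hovers just behind the crate, clear of the pink jar at (195,285) and the brown cup at (405,215). The descent was speed-limited, so I'll finish it slowly.

```bash
python3 -m handwheel '[[0,0,0,4,3,6,0.06],[0,0,0,4,3,6,0.06],[0,0,0,3,3,6,0.06],[0,0,0,2,0,6,0.06],[0,0,0,1,0,6,0.06],[0,0,0,1,0,6,0.06],[0,0,0,1,0,6,0.06],[0,0,0,0,0,6,0.06],[0,0,0,0,0,4,0.06],[0,0,0,0,0,0,0.06]]' >/dev/null
python3 -c "from h import *;show([-84,-122,7])
from bench import sensors;print(np.round(sensors.get_state()['joint_positions'],2))"
```

```text
t 6.05 fence xy [-174.1 -121.1] z 8.0 w 40.1 F [-0.2 -0.4  0.1] toolx deg 137.9 tilt 12.0 q7 -1.38
shift tool axes [-88.    0.2  19.4]
[ 0.16  1.02 -0.39  2.36  2.13  0.59 -1.38]
```

```bash
python3 -m handwheel '[[0,0,0,-5.9,0,1.25,0.06],[0,0,0,-5.9,0,1.25,0.06],[0,0,0,-5.9,0,1.25,0.06],[0,0,0,-5.9,0,1.25,0.06],[0,0,0,-5.9,0,1.25,0.06],[0,0,0,-5.9,0,1.25,0.06],[0,0,0,-5.9,0,1.25,0.06]]' >/dev/null
python3 -c "from h import *;show()"
python3 -m handwheel '[[0,0,0,-5.9,0,1.25,0.06],[0,0,0,-5.9,0,1.25,0.06],[0,0,0,-5.9,0,1.25,0.06],[0,0,0,-5.9,0,1.25,0.06],[0,0,0,-5.9,0,1.25,0.06],[0,0,0,-5.9,0,1.25,0.06],[0,0,0,-5.9,0,1.25,0.06]]' >/dev/null
python3 - <<'E'
from h import *;from bench import vision
show([-69,-121,7])
f=vision.grab_frame("scene");cv2.imwrite("pics/s2.png",cv2.resize(f["frame"][120:340,180:450],None,fx=2.7,fy=2.7))
E
```

```text
t 6.75 fence xy [-132.2 -121.3] z 8.5 w 40.0 F [-4.6  5.1  4.6] toolx deg 138.0 tilt 11.9 q7 -1.22
t 7.45 fence xy [ -90.  -121.7] z 8.5 w 40.3 F [-5.8  5.8  4.9] toolx deg 138.0 tilt 11.9 q7 -1.06
shift tool axes [-20.2   0.9   5.7]
```

View pics/s2.png

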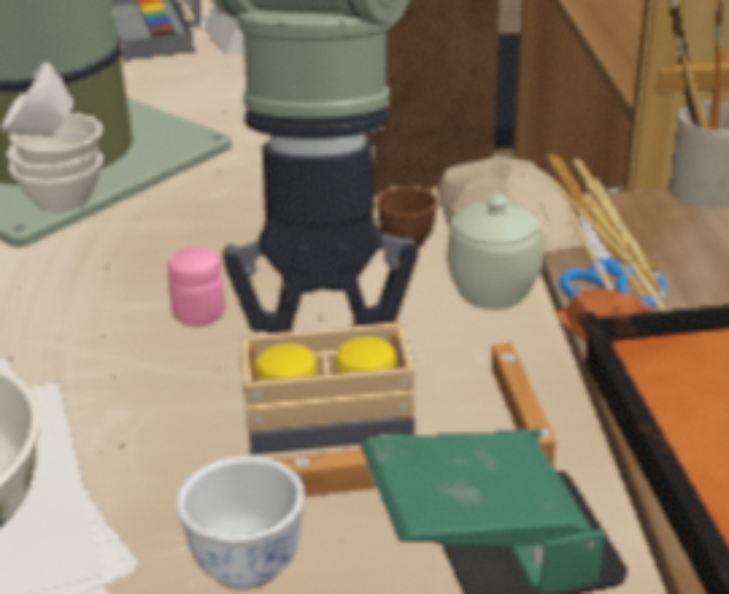

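The crate slides level and almost parallel to the long rail, about 20 mm short of it. I'll go on slowly until the force rises.

```bash
python3 -m handwheel '[[0,0,0,-3.9,0,1,0.06],[0,0,0,-3.9,0,1,0.06],[0,0,0,-3.9,0,1,0.06],[0,0,0,-2,0,0.5,0.06]]' >/dev/null
python3 -c "from h import *;show()"
python3 -m handwheel '[[0,0,0,-2,0,0.5,0.06],[0,0,0,-2,0,0.5,0.06]]' >/dev/null
python3 -c "from h import *;show([-69,-121,7])"
```

```text
t 7.9 fence xy [ -75.9 -121.9] z 7.8 w 40.3 F [-6.1  4.6  5.6] toolx deg 138.0 tilt 11.9 q7 -1.01
t 8.1 fence xy [ -72.  -121.9] z 7.7 w 39.8 F [-6.2  5.9  6.2] toolx deg 138.0 tilt 11.9 q7 -1.0
shift tool axes [-2.8  1.   1.2]
```

```bash
for i in 1 2 3; do :; done
python3 -m handwheel '[[0,0,0,-2,0,0.4,0.06]]' | grep -E "force"; python3 -m handwheel '[[0,0,0,-1.5,0,0.3,0.06]]' | grep -E "force"; python3 -m handwheel '[[0,0,0,-1,0,0.2,0.06]]' | grep -E "force"
python3 -c "from h import *;show([-69,-121,7])"
```

```text
wrist_force: [-5.4, 5.3, 4.4]
grasp_force: 3.6
wrist_force: [-4.8, 4.9, 3.3]
grasp_force: 3.5
wrist_force: [-4.4, 4.9, 4.1]
grasp_force: 3.5
t 8.4 fence xy [ -67.3 -121.9] z 7.7 w 40.2 F [-4.4  4.9  4.1] toolx deg 138.0 tilt 11.9 q7 -0.99
shift tool axes [1.8 1.  0.3]
```

```bash
for_=0
python3 -m handwheel '[[0,0,0,-1,0,0.2,0.06],[0,0,0,-1,0,0.2,0.06]]' | grep -E "wrist_force"; python3 -m handwheel '[[0,0,0,-1,0,0.2,0.06]]' | grep -E "wrist_force"; python3 -m handwheel '[[0,0,0,-1,0,0.2,0.06]]' | grep -E "wrist_force"
python3 - <<'E'
from h import *;from bench import vision
show()
f=vision.grab_frame("top");cv2.imwrite("pics/t3.png",cv2.resize(f["frame"][110:270,220:420],None,fx=3.7,fy=3.7,interpolation=cv2.INTER_CUBIC))
E
```

```text
wrist_force: [-4.5, 3.7, 3.5]
wrist_force: [-11.8, 8.9, 9.2]
wrist_force: [-16.9, 11.0, 12.9]
t 8.8 fence xy [ -64.6 -122.1] z 7.5 w 40.2 F [-16.9  11.   12.9] toolx deg 138.0 tilt 11.8 q7 -0.97
```

View pics/t3.png

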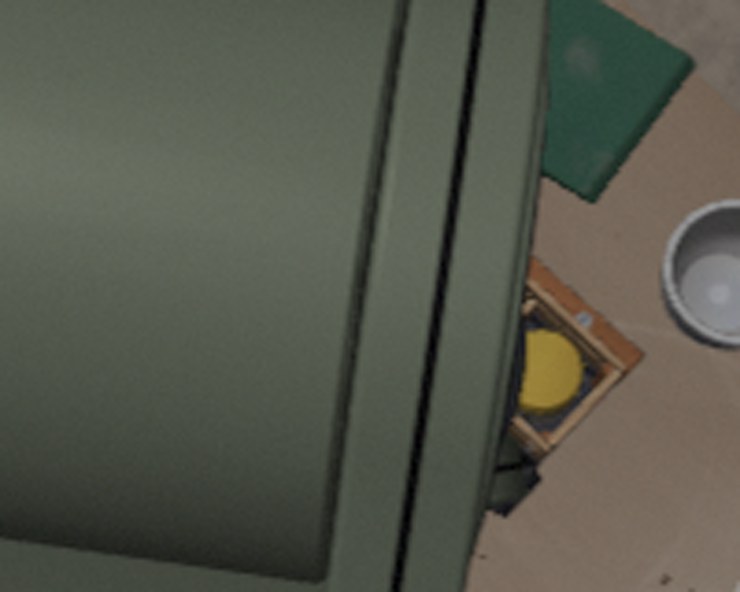

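The force jumps to about 20 N, and the long side lies against the rail in the view: the rail runs from (530,260) to (640,355) with the crate edge along it. Next I'll back off, lift and turn for the end push.

```bash
python3 -m handwheel '[[0,0,0,5.9,0,-1.25,0.06],[0,0,0,9.8,0,-2.1,0.06],[0,0,0,9.8,0,-2.1,0.06],[0,0,0,-3,0,-14,0.06],[0,0,0,-4,0,-20,0.06],[0,0,0,-4,0,-20,0.06],[0,0,0,-4,0,-20,0.06],[0,0,0,-4,0,-20,0.06],[0,0,0,-4,0,-20,0.06],[0,1,0,0,0,0,0.76],[0,1,0,0,0,0,0.76]]' >/dev/null
python3 -c "from h import *;show([-31,-225,130])"
python3 -m handwheel '[[0,0,-1,0,0,0,0.76],[0,0,-1,0,0,0,0.76],[0,0,-1,0,0,0,0.76],[0,0,-1,0,0,0,0.76],[0,0,-1,0,0,0,0.76],[0,0,-1,0,0,0,0.76],[0,0,-1,0,0,0,0.76],[0,0,-1,0,0,0,0.76],[0,0,-1,0,0,0,0.76],[0,0,-1,0,0,0,0.76],[0,0,-1,0,0,0,0.76],[0,0,-1,0,0,0,0.76],[0,0,-1,0,0,0,0.76],[0,0,-1,0,0,0,0.76],[0,0,-1,0,0,0,0.76],[0,0,0,0,0,0,0.76]]' >/dev/null
python3 - <<'E'
from h import *;from bench import vision
show([-31,-225,130])
from bench import sensors;print(np.round(sensors.get_state()['joint_positions'],2))
E
```

```text
t 9.95 fence xy [-136.7 -149.4] z 69.2 w 11.9 F [ 0.1 -1.1 -1.6] toolx deg 138.0 tilt 5.1 q7 -0.57
shift tool axes [-110.8  -74.2  -52.8]
t 11.55 fence xy [-136.2 -149.9] z 68.9 w 10.1 F [0.5 0.1 0.4] toolx deg -131.9 tilt 5.2 q7 0.76
shift tool axes [  73.8 -110.4  -52.9]
[ 0.13  0.83  0.04  2.23  1.81 -0.    0.76]
```

```bash
python3 -m handwheel '[[0,0,0,4,-6,-8,0.76],[0,0,0,4,-6,-8,0.76],[0,0,0,6,-9,-8,0.76],[0,0,0,6,-9,-8,0.76],[0,0,0,6,-9,-8,0.76],[0,0,0,8,-12,-8,0.76],[0,0,0,8,-12,-4,0.76],[0,0,0,8,-12,0,0.76],[0,0,0,8,-12,0,0.76],[0,0,0,8,-12,0,0.76],[0,0,0,8,-12,0,0.76]]' >/dev/null
python3 - <<'E'
from h import *;from bench import vision
show([-31,-225,130])
from bench import sensors;s=sensors.get_state();print(np.round(s['joint_positions'],2));print(np.round(s['ee_rot'],3))
E
```

```text
t 12.65 fence xy [ -68.6 -241.8] z 90.0 w 10.3 F [-0.1  0.1  0.7] toolx deg -131.9 tilt 9.4 q7 0.98
shift tool axes [-18.6 -43.3 -32.8]
[0.42 0.79 0.01 2.19 1.86 0.   0.98]
[[-0.667 -0.73   0.147]
 [-0.744  0.665 -0.072]
 [-0.045 -0.157 -0.987]]
```

The wrist is at its q6 = 0 limit. I'll rise and turn half a turn back to a good configuration, then level the tool.

```bash
python3 -m handwheel '[[0,0,1,0,0,-10,0.76],[0,0,1,0,0,-10,0.76],[0,0,1,0,0,-10,0.76],[0,0,1,0,0,-10,0.76],[0,0,1,0,0,-10,0.76],[0,0,1,0,0,-10,0.76],[0,0,1,0,0,-10,0.76],[0,0,1,0,0,-10,0.76],[0,0,1,0,0,-10,0.76],[0,0,1,0,0,-10,0.76],[0,0,1,0,0,-10,0.76],[0,0,1,0,0,0,0.76],[0,0,1,0,0,0,0.76],[0,0,1,0,0,0,0.76],[0,0,1,0,0,0,0.76],[0,0,1,0,0,0,0.76],[0,0,1,0,0,0,0.76],[0,0,1,0,0,0,0.76],[0,0,1,0,0,0,0.76],[0,0,1,0,0,0,0.76]]' >/dev/null
cat >> h.py <<'E'
def rot(tx_deg,tilt):
    # turn (units of 6 deg, tool axes) to tool x heading tx_deg, then tilt about tool y
    from bench import sensors
    from scipy.spatial.transform import Rotation as T
    s=sensors.get_state();R=np.array(s["ee_rot"]);a=np.radians(tx_deg);c,q=np.cos(a),np.sin(a)
    G=np.array([[c,q,0],[q,-c,0],[0,0,-1]])@T.from_euler('y',tilt,degrees=True).as_matrix()
    print("turn",np.round(np.degrees(T.from_matrix(R.T@G).as_rotvec())/6,2),"q",np.round(s["joint_positions"],2))
E
python3 -c "
from h import *;show([-31,-235,180]);rot(48.2,0)"
```

```text
t 14.65 fence xy [-101.6 -249.8] z 178.9 w 10.1 F [ 0.1 -0.2  0.2] toolx deg 108.0 tilt 11.3 q7 0.18
shift tool axes [-53.3  46.9  13. ]
turn [ 1.9   0.51 10.03] q [ 0.51  0.56 -0.15  2.24  0.55  0.18  0.18]
```

```bash
python3 -m handwheel '[[0.19,0.05,1,0,0,0,0.76],[0.19,0.05,1,0,0,0,0.76],[0.19,0.05,1,0,0,0,0.76],[0.19,0.05,1,0,0,0,0.76],[0.19,0.05,1,0,0,0,0.76],[0.19,0.05,1,0,0,0,0.76],[0.19,0.05,1,0,0,0,0.76],[0.19,0.05,1,0,0,0,0.76],[0.19,0.05,1,0,0,0,0.76],[0.19,0.05,1,0,0,0,0.76]]' >/dev/null
python3 -c "
from h import *;show([-31,-235,180]);rot(48.2,12)"
```

```text
t 15.65 fence xy [-101.6 -249.7] z 178.9 w 10.2 F [-0.4 -0.  -0.2] toolx deg 48.4 tilt 0.1 q7 -0.35
shift tool axes [14.5 70.7 -1.1]
turn [-0.    2.01  0.03] q [ 0.44  0.6  -0.03  2.04  0.04  0.5  -0.35]
```

```bash
python3 -m handwheel '[[0,0,0,3,14,0,0.76],[0,0,0,3,14,0,0.76],[0,0,0,3,14,0,0.76],[0,0,0,3,14,0,0.76],[0,0,0,3,14,0,0.76],[0,1,0,0,0,0,0.76],[0,1,0,0,0,0,0.76]]' >/dev/null
python3 - <<'E'
from h import *;from bench import vision
show([-31,-215,6]);rot(48.2,12)
f=vision.grab_frame("top");cv2.imwrite("pics/t4.png",cv2.resize(f["frame"][110:270,220:420],None,fx=3.7,fy=3.7,interpolation=cv2.INTER_CUBIC))
E
```

```text
t 16.35 fence xy [ -31.6 -233.1] z 179.1 w 10.6 F [ 0.1 -1.  -1.6] toolx deg 48.8 tilt 12.1 q7 -0.14
shift tool axes [-18.6   0.4 173.1]
turn [ 0.   -0.02  0.1 ] q [ 0.7   0.68 -0.25  1.84 -0.09  0.58 -0.14]
```

View pics/t4.png

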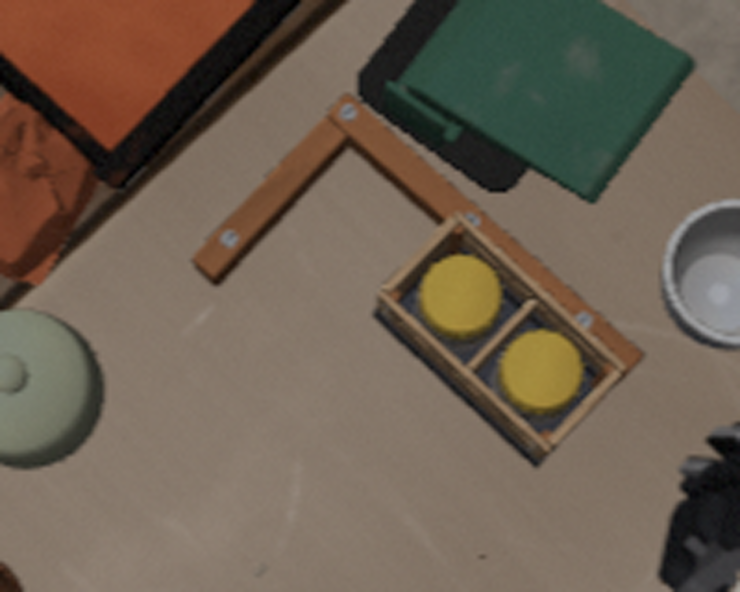

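The crate lies flush along the long rail, with its near-end corners at about (545,455) and (625,370). The gripper is beyond that end. Now I'll descend.

```bash
python3 -m handwheel '[[0,0,0,-2.4,0,18.7,0.76],[0,0,0,-2.4,0,18.7,0.76],[0,0,0,-2.4,0,18.7,0.76],[0,0,0,-2.4,0,18.7,0.76],[0,0,0,-2.4,0,18.7,0.76],[0,0,0,-2.4,0,18.7,0.76],[0,0,0,-2.4,0,18.7,0.76],[0,0,0,-2.4,0,18.7,0.76],[0,0,0,-2,0,12,0.76],[0,0,0,0,0,0,0.76]]' >/dev/null
python3 -c "
from h import *;show([-31,-190,10]);rot(48.2,12)"
```

```text
t 17.4 fence xy [ -32.4 -221.5] z 15.2 w 10.3 F [-1.  -0.1 -0.1] toolx deg 48.6 tilt 11.9 q7 -0.12
shift tool axes [29.7  1.7 11.6]
turn [-0.03  0.02  0.07] q [ 0.66  0.99 -0.23  1.94 -0.07  0.19 -0.12]
```

```bash
python3 -m handwheel '[[0,0,0.07,6,0.3,2.3,0.76],[0,0,0,6,0.3,2.3,0.76],[0,0,0,6,0.3,2.3,0.76],[0,0,0,6,0.3,2.3,0.76],[0,0,0,6,0.3,2.3,0.76],[0,0,0,4.9,0,1,0.76],[0,0,0,4.9,0,1,0.76],[0,0,0,4.9,0,1,0.76],[0,0,0,4.9,0,1,0.76]]' | grep wrist_f
python3 -c "
from h import *;show([-31,-120,10])"
python3 -m handwheel '[[0,0,0,4.9,0,1,0.76],[0,0,0,4.9,0,1,0.76],[0,0,0,4.9,0,1,0.76],[0,0,0,4.9,0,1,0.76],[0,0,0,4.9,0,1,0.76]]' | grep wrist_f
python3 -c "
from h import *;show([-31,-120,10])"
```

```text
wrist_force: [-3.4, -4.1, 0.9]
t 18.3 fence xy [ -30.6 -169.7] z 11.3 w 10.2 F [-3.4 -4.1  0.9] toolx deg 48.2 tilt 11.8 q7 -0.18
shift tool axes [48.4 -0.4 11.5]
wrist_force: [-3.1, -3.7, -1.3]
t 18.8 fence xy [ -30.7 -144.1] z 11.4 w 10.6 F [-3.1 -3.7 -1.3] toolx deg 48.2 tilt 11.9 q7 -0.21
shift tool axes [23.3 -0.2  6.4]
```

```bash
python3 -m handwheel '[[0,0,0,4.9,0,1,0.76],[0,0,0,4.9,0,1,0.76],[0,0,0,2.9,0,0.6,0.76],[0,0,0,2,0,0.4,0.76],[0,0,0,2,0,0.4,0.76]]' | grep wrist_f
python3 -m handwheel '[[0,0,0,1.5,0,0.3,0.76],[0,0,0,1.5,0,0.3,0.76]]' | grep wrist_f
python3 -m handwheel '[[0,0,0,1,0,0.2,0.76],[0,0,0,1,0,0.2,0.76]]' | grep wrist_f
python3 -c "
from h import *;show([-31,-120,10])"
```

```text
wrist_force: [-1.9, -2.3, -3.1]
wrist_force: [-3.1, -2.0, -2.7]
wrist_force: [-2.9, -2.2, -2.2]
t 19.7 fence xy [ -30.7 -122.2] z 11.7 w 10.2 F [-2.9 -2.2 -2.2] toolx deg 48.2 tilt 11.9 q7 -0.24
shift tool axes [ 1.8 -0.3  2.1]
```

```bash
python3 -m handwheel '[[0,0,0,1,0,0.2,0.76],[0,0,0,1,0,0.2,0.76]]' | grep wrist_f
python3 -m handwheel '[[0,0,0,1,0,0.2,0.76],[0,0,0,1,0,0.2,0.76]]' | grep wrist_f
python3 -m handwheel '[[0,0,0,1,0,0.2,0.76]]' | grep wrist_f
python3 -c "
from h import *;show([-31,-120,10])"
```

```text
wrist_force: [-1.6, -2.8, -2.9]
wrist_force: [-9.5, -10.4, 1.7]
wrist_force: [-13.2, -14.9, 4.8]
t 20.2 fence xy [ -30.5 -119. ] z 11.6 w 10.1 F [-13.2 -14.9   4.8] toolx deg 48.1 tilt 11.8 q7 -0.24
shift tool axes [-1.3 -0.5  1.3]
```

The end has met the short rail, at about 20 N. I'll back off, rise and check.

```bash
python3 -m handwheel '[[0,0,0,-4.9,0,-1,0.76],[0,0,0,-9.8,0,-2,0.76],[0,0,0,-9.8,0,-2,0.76],[0,0,0,-9.8,0,-2,0.76],[0,0,0,-9.8,0,-2,0.76],[0,0,0,-9.8,0,-2,0.76],[0,0,0,0,0,-20,0.76],[0,0,0,0,0,-20,0.76],[0,0,0,0,0,-20,0.76],[0,0,0,0,0,-20,0.76],[0,0,0,0,0,-20,0.76],[0,0,0,-20,0,-15,0.76],[0,0,0,-20,0,-15,0.76]]' >/dev/null
python3 - <<'E'
from h import *;from bench import vision
show()
f=vision.grab_frame("top");im=f["frame"];np.savez("top5.npz",**f)
cv2.imwrite("pics/t5.png",cv2.resize(im[120:230,250:400],None,fx=5,fy=5,interpolation=cv2.INTER_CUBIC))
z=pts(f)[...,2];m=((z>.035)&(z<.08)).astype(np.uint8)
m[:130]=0;m[250:]=0;m[:,:262]=0;m[:,375:]=0
n,l,s,_=cv2.connectedComponentsWithStats(m);k=1+s[1:,4].argmax();ys,xs=np.nonzero(l==k)
r=cv2.minAreaRect(ray(f,np.c_[xs,ys],.062)[:,:2].astype(np.float32)*1000);print(r,len(xs))
d=np.array(r[0])-C;print("crate fence",d@FX,d@FY)
E
```

```text
t 21.5 fence xy [ -30.5 -239. ] z 131.0 w 10.2 F [-0.4 -0.7  0.1] toolx deg 48.3 tilt 11.9 q7 -0.12
((566.1929321289062, -108.54120635986328), (114.35702514648438, 61.19327163696289), 48.48208236694336) 1853
crate fence -29.93008092193602 -53.82931300811766
```

View pics/t5.png

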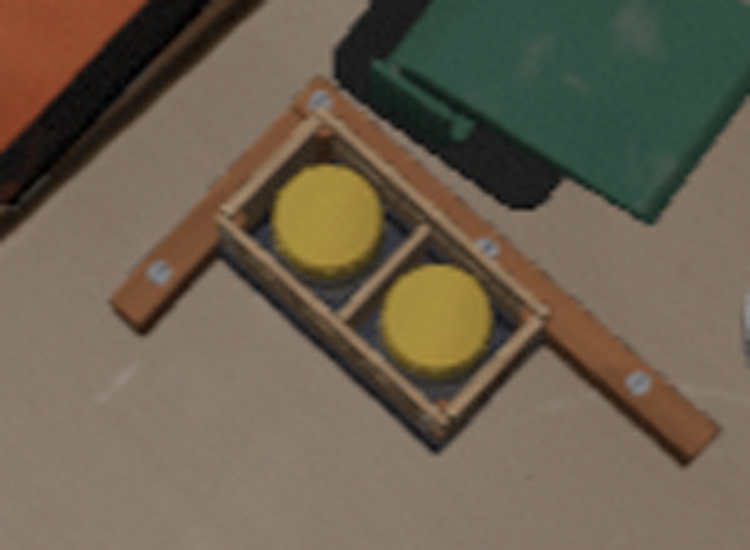

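The top view shows the crate in the corner: far corner near (320,110), sides parallel to both rails, jars upright. I'll check the gap from the scene camera.

```bash
python3 - <<'E'
from h import *;from bench import vision
f=vision.grab_frame("scene");im=f["frame"]
cv2.imwrite("pics/s6.png",cv2.resize(im[215:325,250:400],None,fx=5,fy=5,interpolation=cv2.INTER_CUBIC))
E
```

```text
(no output)
```

View pics/s6.png

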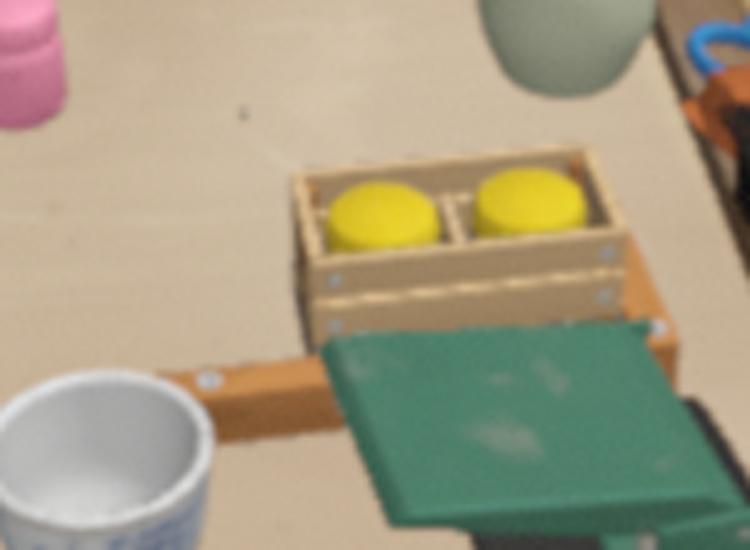

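Both sides meet the rails with no visible gap: the crate's near corner, about (318,350), touches the rail's inner edge, and its right end adjoins the short rail at (628,300). Handing in.

```bash
python3 -c "from bench import ctrl;print(ctrl.sign_off())"
```

```text
the job is handed in; nothing more can be done
None
```

The crate was slid low down into the fence corner, pushed against both rails (about 20 N at each contact) with no visible gap; the jars stayed upright, no other pot was seen to move, and I handed the job in at about 22 s of the 58 s allowed.

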